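Sort the wing screws by thread hand in the test nut blocks

ROBOT

A 6-joint arm with a two-finger parallel gripper is mounted at the origin on a cart in front of the work surface, level with it; the furniture and walls round the work are solid. World frame = base frame: x ahead of the robot, y to its left, z up, the work surface at z = 0. Lengths are in m, angles in degrees, forces in N, time in s.
With the tool pointing down it reaches from about 0.35 to 0.775 m from the base axis. Payload 5.5 kg.
Tool frame: the origin (TCP) lies on the centre line of the jaws, within the pads' length; the fingertips stand 17 mm ahead of it and the grasp point (between the pads) lies 2 mm behind it; z points along the fingers, y is the line along which they close (so a half turn about z gives the same grasp; the last joint's range is limited). The gripper opens to 85 mm and grips with 20 to 120 N. Pads are 22 mm wide; open, the fingers measure 114 mm over their backs; the gripper's body (76 mm by 85 mm) begins 54 mm behind the grasp point. The pads swing forward as they close: fully open they stand 13 mm farther back than shut.
Start: joints at [67.345, 17.945, 2.641, 74.691, 0, 82.002], TCP at [0.146, 0.556, 0.248] pointing down, gripper open.
Joint ranges: [-158.12, 158.12], [-49.38, 96.58], [-58.88, 72.47], [-126.05, 133.96], [-84.25, 85.87], [-180, 180]. Speed limits (degrees/s): [147.25, 147.25, 180, 180, 180, 180].

INTERFACE

Orientations are given as [roll, pitch, yaw] about the fixed x, y, z axes, in that order (R = Rz(yaw) Ry(pitch) Rx(roll)).
In Python, from plant import arm gives the robot as it stands.
- The arm moves only by the tool drive_tool, never from a script. Its argument "rows" is a list that holds one entry, the list of rows, each a list of 5 numbers: the shift along the tool's x, y, z in units of 25 mm (1.0 is 25 mm), then the turn about the tool's z in units of 10 degrees (1.0 is 10 degrees), then the opening, from -1 (shut) to 1 (fully open). A call has 1 to 10 rows; each row is the pose to reach, as a shift and turn from the pose commanded when the call began, along the tool's axes at that moment; what a row does not reach only later rows make up. A row lasts 1/8 s, in which the tool goes at most 62.5 mm and 10.7 degrees, less where a joint would pass 70% of its speed; a pose out of reach is approached as far as the arm can. A call with a gripper value outside its range is refused whole. The fingers move at their own pace and stop on an object; "force" is the grip in N (left out, the last holds). Time passes only in rows, so rows that repeat a pose let the fingers close. It gives the time, the measured TCP pose, the force, the opening and the grip force at its end, in the units of the state.
- arm.get_state(): the state, without advancing time (a new reading comes with each control period).
- arm.get_image(name): name is "scene" or "side" or "wrist"; returns a dict with "pixels" (420x560x3 uint8, blue, green, red), "z_map" (420x560 float32, m along the optical axis (not along the pixel's ray), 0 where there is no reading), "mtx" (3x3 intrinsics, pixels), "R" (3x3) and "t" (3): a world point X has camera coordinates R X + t; the wrist camera has in their place "T_tool_cam" (4x4, takes a point from camera to tool coordinates, whose origin is the TCP and whose axes are the flange's). Camera axes: x right, y down, z forward; pixel columns grow to the right and rows downward; lengths in m; the calibration is good to about 2 mm. A picture is of the moment at which its call begins: read the wrist's pose just before it.
- arm.finish_job(): hands the job in; it is judged then, once.
The state is a dict: "clock": time; "q": joint angles; "dq": joint speeds; "effort": joint torques, N m; "tool_pos": TCP position; "orientation": TCP orientation; "contact_force": force on the tool from outside, world axes, zero at the start; "moment": the same for the moment, N m; "gripper_width": finger opening in m; "gripper_force": force on a finger pad.
Only numpy, scipy, OpenCV 4.12 (cv2) and the standard library are available. Lean on these libraries where they do the work, as an engineer would, in place of code of your own. Each camera call takes 0.05 s, during which the arm holds its last target. There are 200 camera calls.

TASK

Three or four wooden clamp screws hang on the hook rack, and nobody marked which have right-hand and which left-hand threads. Lift each one off its hook and try it in a nut: right-hand screws belong in the green block (they go in turning clockwise), left-hand screws in the orange block (counter-clockwise); screw every one fully home, its flange flat on the block, one screw to a nut. Leave the glue bottle, the heap of metal blanks and the loupe alone.

Things in the scene. Friction and masses are not known exactly. Their poses are not given: they have to be found in the camera images.
- screw_a_wing (a point): Loose wing screw of 70 g, 81 mm long, hung upright from a hook at the start (may be absent); thread hand not marked. This point: centre of its black wing handle, 36 mm along this frame's x, 12 mm thick along y, 32 mm tall; z up. The top of the round flange (40 mm across, 5 mm thick) is 16 mm below this point, its underside 21 mm, the tip of the shank 65 mm below.
- screw_b_wing (a point): Loose wing screw of 70 g, 81 mm long, hung upright from a hook at the start (may be absent); thread hand not marked. This point: centre of its black wing handle, 36 mm along this frame's x, 12 mm thick along y, 32 mm tall; z up. The top of the round flange (40 mm across, 5 mm thick) is 16 mm below this point, its underside 21 mm, the tip of the shank 65 mm below.
- screw_c_wing (a point): Loose wing screw of 70 g, 81 mm long, hung upright from a hook at the start (may be absent); thread hand not marked. This point: centre of its black wing handle, 36 mm along this frame's x, 12 mm thick along y, 32 mm tall; z up. The top of the round flange (40 mm across, 5 mm thick) is 16 mm below this point, its underside 21 mm, the tip of the shank 65 mm below.
- screw_d_wing (a point): Loose wing screw of 70 g, 81 mm long, hung upright from a hook at the start (may be absent); thread hand not marked. This point: centre of its black wing handle, 36 mm along this frame's x, 12 mm thick along y, 32 mm tall; z up. The top of the round flange (40 mm across, 5 mm thick) is 16 mm below this point, its underside 21 mm, the tip of the shank 65 mm below.
- screw_a: The same wing screw; origin at the tip of its wooden shank, x along the wing, z up. Shank 16 mm thick, nose tapered over 8 mm. Coarse two-start thread, 24 mm over its crests, from 10 to 30 mm above the tip; its two lower ends point along the wing (+x and -x); it travels 40 mm per full turn (6.4 mm per rad). Flange underside 44 mm above the tip.
- screw_b: The same wing screw; origin at the tip of its wooden shank, x along the wing, z up. Shank 16 mm thick, nose tapered over 8 mm. Coarse two-start thread, 24 mm over its crests, from 10 to 30 mm above the tip; its two lower ends point along the wing (+x and -x); it travels 40 mm per full turn (6.4 mm per rad). Flange underside 44 mm above the tip.
- screw_c: The same wing screw; origin at the tip of its wooden shank, x along the wing, z up. Shank 16 mm thick, nose tapered over 8 mm. Coarse two-start thread, 24 mm over its crests, from 10 to 30 mm above the tip; its two lower ends point along the wing (+x and -x); it travels 40 mm per full turn (6.4 mm per rad). Flange underside 44 mm above the tip.
- screw_d: The same wing screw; origin at the tip of its wooden shank, x along the wing, z up. Shank 16 mm thick, nose tapered over 8 mm. Coarse two-start thread, 24 mm over its crests, from 10 to 30 mm above the tip; its two lower ends point along the wing (+x and -x); it travels 40 mm per full turn (6.4 mm per rad). Flange underside 44 mm above the tip.
- nut_right_1 (a point): Mouth centre of nut 1 of the green block (right-hand), on its top face; x across the block, z up. With the wing along this x axis a right-hand screw goes straight down until its flange is 24 mm above the block (mid-groove, 4 mm play up or down), then turned clockwise (from above) about 3.8 rad, sinking 6.4 mm per rad, it is home: flange on the block, wing centre 21 mm above this point.
- nut_right_2 (a point): Mouth centre of nut 2 of the green block (right-hand), on its top face; x across the block, z up. With the wing along this x axis a right-hand screw goes straight down until its flange is 24 mm above the block (mid-groove, 4 mm play up or down), then turned clockwise (from above) about 3.8 rad, sinking 6.4 mm per rad, it is home: flange on the block, wing centre 21 mm above this point.
- block_right: The green nut block: loose, 2.5 kg, 70 (x) by 140 (y) by 48 mm high, origin under its middle. Two right-hand nuts, at y = -35 (nut 1) and +35 mm (nut 2): through bores of 26 mm, brass two-start thread 19 mm across its crests from 10 to 30 mm below the top. A screw of the other hand jams with its flange about 18 mm or more above the block, however it is turned.
- nut_left_1 (a point): Mouth centre of nut 1 of the orange block (left-hand), on its top face; x across the block, z up. With the wing along this x axis a left-hand screw goes straight down until its flange is 24 mm above the block (mid-groove, 4 mm play up or down), then turned counter-clockwise (from above) about 3.8 rad, sinking 6.4 mm per rad, it is home: flange on the block, wing centre 21 mm above this point.
- nut_left_2 (a point): Mouth centre of nut 2 of the orange block (left-hand), on its top face; x across the block, z up. With the wing along this x axis a left-hand screw goes straight down until its flange is 24 mm above the block (mid-groove, 4 mm play up or down), then turned counter-clockwise (from above) about 3.8 rad, sinking 6.4 mm per rad, it is home: flange on the block, wing centre 21 mm above this point.
- block_left: The orange nut block: loose, 2.5 kg, 70 (x) by 140 (y) by 48 mm high, origin under its middle. Two left-hand nuts, at y = -35 (nut 1) and +35 mm (nut 2): through bores of 26 mm, brass two-start thread 19 mm across its crests from 10 to 30 mm below the top. A screw of the other hand jams with its flange about 18 mm or more above the block, however it is turned.
- rack: Fixed wooden rack, four pairs of steel prongs pointing to its -x side, at y = -120, -40, 40, 120 mm; origin on the table under the middle of the hung row. Prong tops 66 mm up; a screw hangs with its shank between two prongs (27 mm apart), flange on them. The prong tips turn up 7 mm: lift the screw first (50 mm straight up frees it wholly). Nothing behind stands above 66 mm.
- glue_bottle: Bystander: white glue bottle, 38 mm across, 114 mm tall, origin at its foot. Leave alone.
- blank_jar: Bystander: little heap of round copper and brass blanks, 40 mm across, 31 mm tall, origin at its foot. Leave alone.
- eye_loupe: Bystander: black eye loupe, 34 mm across, 30 mm tall, origin at its foot. Leave alone.
Mind the look-alikes: they are no part of the job. Leave any pink or turquoise look-alike of the screw_a alone.

How it is judged (in metres and radians):
At the end, for the whole second after the job is handed in: Every screw present is screwed into a nut of its own hand (right-hand: green block, left-hand: orange block), upright, with its flange within 3 mm of the block's top (((horizontal distance between screw_a_wing and nut_right_1 below 0.006 m and z of screw_a_wing in the frame of nut_right_1 between 0.015 and 0.024 m and angle between the z axis of screw_a_wing and the z axis of nut_right_1, either way round below 0.1 rad) or (horizontal distance between screw_a_wing and nut_right_2 below 0.006 m and z of screw_a_wing in the frame of nut_right_2 between 0.015 and 0.024 m and angle between the z axis of screw_a_wing and the z axis of nut_right_2, either way round below 0.1 rad)) and ((horizontal distance between screw_b_wing and nut_left_1 below 0.006 m and z of screw_b_wing in the frame of nut_left_1 between 0.015 and 0.024 m and angle between the z axis of screw_b_wing and the z axis of nut_left_1, either way round below 0.1 rad) or (horizontal distance between screw_b_wing and nut_left_2 below 0.006 m and z of screw_b_wing in the frame of nut_left_2 between 0.015 and 0.024 m and angle between the z axis of screw_b_wing and the z axis of nut_left_2, either way round below 0.1 rad)) and ((horizontal distance between screw_c_wing and nut_right_1 below 0.006 m and z of screw_c_wing in the frame of nut_right_1 between 0.015 and 0.024 m and angle between the z axis of screw_c_wing and the z axis of nut_right_1, either way round below 0.1 rad) or (horizontal distance between screw_c_wing and nut_right_2 below 0.006 m and z of screw_c_wing in the frame of nut_right_2 between 0.015 and 0.024 m and angle between the z axis of screw_c_wing and the z axis of nut_right_2, either way round below 0.1 rad)) and ((horizontal distance between screw_d_wing and nut_left_1 below 0.006 m and z of screw_d_wing in the frame of nut_left_1 between 0.015 and 0.024 m and angle between the z axis of screw_d_wing and the z axis of nut_left_1, either way round below 0.1 rad) or (horizontal distance between screw_d_wing and nut_left_2 below 0.006 m and z of screw_d_wing in the frame of nut_left_2 between 0.015 and 0.024 m and angle between the z axis of screw_d_wing and the z axis of nut_left_2, either way round below 0.1 rad))); the robot touches nothing.
It fails at once if the glue bottle is moved more than 40 mm (distance of glue_bottle from where it was at the start of the episode above 0.04 m).
It fails at once if the heap of metal blanks is moved more than 40 mm (distance of blank_jar from where it was at the start of the episode above 0.04 m).
It fails at once if the eye loupe is moved more than 40 mm (distance of eye_loupe from where it was at the start of the episode above 0.04 m).
Of screw_a, screw_b, screw_c, screw_d only 3 to 4 are there at a start; the rules pass over those that are not, and their reading is None.
At some moment in a run one of block_right, block_left may be knocked a few centimetres aside while the robot is not near it.
It also fails if it takes over 210 s, if anything falls off the work surface, if the arm or the gripper's body presses on something with over 40 N, if the wrist force passes 120 N, or if a joint passes its speed limit or range.

## Working session

There is one attempt and no reset: what is moved stays moved. The work goes in short steps, Python scripts to look and compute and a tool call to move; the robot and the scene stay as the last step left them, time stands still between calls to the robot, and variables do not carry over. Pictures are saved under pics/ and viewed, at most 14 in all, crops included, and the job is handed in when it is done.

Besides the shell and the picture viewer there is one more tool, called as name(argument=value, ...), one argument or row to a line, values as JSON. drive_tool: Moves the arm, as the interface text tells. Its arguments: {"type":"object","properties":{"rows":{"type":"array"},"force":{"type":"number"}},"required":["rows"]}

```bash
mkdir -p pics; cat > h.py <<'E'
import numpy as np,cv2
from plant import arm
from scipy.spatial.transform import Rotation as Ro
def cloud(n):
    s=arm.get_state(); im=arm.get_image(n); z=im["z_map"]; K=im["mtx"]
    v,u=np.indices(z.shape); P=np.stack([(u-K[0,2])/K[0,0]*z,(v-K[1,2])/K[1,1]*z,z],-1)
    if "R" in im: W=(P-im["t"])@im["R"]
    else:
        T=im["T_tool_cam"]; P=P@T[:3,:3].T+T[:3,3]
        W=P@Ro.from_euler("xyz",s["orientation"],degrees=True).as_matrix().T+s["tool_pos"]
    W[z==0]=np.nan
    return im["pixels"],W
E
python3 - <<'E'
from h import *
s=arm.get_state(); print(s)
for n in("scene","side"):
    p,W=cloud(n); cv2.imwrite(f"pics/{n}0.png",p); np.save(n+"0.npy",W)
E
```

```text
{'clock': 0.0, 'q': array([ 6.73448936e+01,  1.79908999e+01,  2.57770624e+00,  7.46895080e+01,
       -7.34477520e-04,  8.20008341e+01]), 'dq': array([-0.01414553,  0.0704269 , -0.06105509, -0.02320959, -0.02986793,
        0.00194381]), 'effort': array([ 1.84385783e-03, -4.80622959e+01,  2.98534369e+01,  1.93930801e-02,
       -2.17074989e-05,  1.86850224e-05]), 'tool_pos': array([0.14532103, 0.55585115, 0.24741309]), 'orientation': array([-1.79898195e+02, -1.35644922e-02,  1.65344048e+02]), 'contact_force': array([0.50358205, 0.28657951, 0.51368187]), 'moment': array([-0.00085542, -0.00967751,  0.01861836]), 'gripper_force': 0.0, 'gripper_width': 0.08527131326970412}
```

View pics/scene0.png

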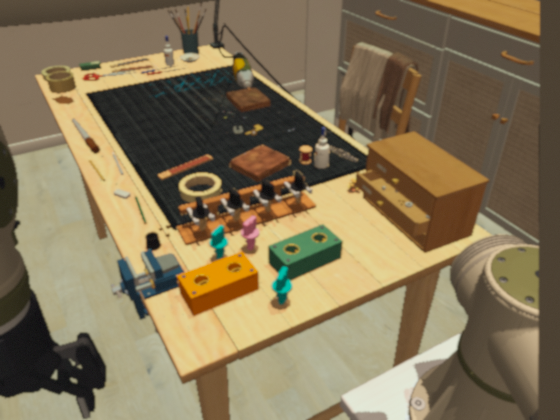

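View pics/side0.png

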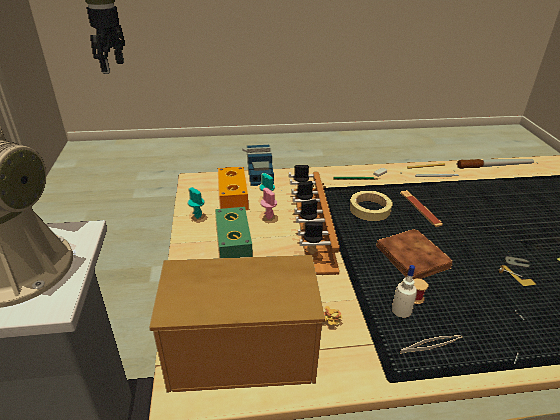

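The scene shows four screws on the rack: black wings at about (200,205), (233,200), (267,190) and (299,183). The orange block is at (218,283) and the green one at (305,251). Look-alikes stand near (219,242), (250,235) and (282,287). Next I'll measure from both cameras.

```bash
python3 - <<'E'
from h import *
for n in("scene","side"):
    p=cv2.imread(f"pics/{n}0.png");W=np.load(n+"0.npy");h=cv2.cvtColor(p,cv2.COLOR_BGR2HSV)
    H,S,V=h[...,0],h[...,1],h[...,2];z=W[...,2]
    print(n)
    for name,m in dict(orange=(H>8)&(H<20)&(S>200)&(z>.043)&(z<.054),green=(H>65)&(H<85)&(S>80)&(z>.043)&(z<.054),
        turq=(H>82)&(H<95)&(S>150)&(z>.01)&(z<.12),pink=(H>150)&(H<178)&(S>60)&(z>.01)&(z<.12),
        black=(V<70)&(z>.075)&(z<.14)&(W[...,0]>.3)&(W[...,0]<.9)).items():
        k,l,st,c=cv2.connectedComponentsWithStats(m.astype(np.uint8))
        for i in range(1,k):
            if st[i,4]>40:
                q=W[l==i]; r=cv2.minAreaRect((q[:,:2]*1000).astype(np.float32))
                print(name,c[i].round(),st[i,4],np.median(q,0).round(3),"z",q[:,2].min().round(3),q[:,2].max().round(3),"rect",np.round(r[0]),np.round(r[1]),round(r[2]))
E
```

```text
scene
orange [216. 285.] 342 [0.425 0.253 0.048] z 0.043 0.052 rect [454. 235.] [ 69. 136.] 0
green [306. 239.] 94 [0.462 0.03  0.049] z 0.046 0.051 rect [466.  30.] [23. 56.] 50
green [281. 254.] 154 [0.449 0.101 0.048] z 0.043 0.051 rect [449.  98.] [30. 73.] 70
green [312. 253.] 205 [0.419 0.044 0.048] z 0.043 0.051 rect [423.  36.] [ 16. 115.] 3
turq [218. 241.] 276 [0.537 0.195 0.058] z 0.014 0.085 rect [538. 193.] [32. 28.] 87
turq [282. 283.] 381 [0.362 0.145 0.056] z 0.012 0.083 rect [396. 127.] [ 32. 100.] 61
pink [250. 231.] 246 [0.533 0.124 0.057] z 0.015 0.085 rect [536. 123.] [32. 30.] 78
black [299. 180.] 109 [ 0.606 -0.04   0.091] z 0.075 0.105 rect [612. -41.] [33. 11.] 4
black [267. 187.] 158 [0.616 0.038 0.093] z 0.075 0.107 rect [620.  35.] [36. 16.] 10
black [234. 196.] 142 [0.619 0.118 0.093] z 0.076 0.106 rect [623. 115.] [39. 14.] 8
black [200. 206.] 102 [0.617 0.199 0.094] z 0.075 0.106 rect [627. 197.] [12. 34.] 88
side
orange [232. 182.] 544 [0.459 0.223 0.047] z 0.043 0.051 rect [459. 228.] [ 68. 144.] 1
green [247. 226.] 59 [0.486 0.027 0.048] z 0.044 0.05 rect [484.  36.] [  9. 142.] 5
green [229. 213.] 87 [0.448 0.089 0.048] z 0.046 0.05 rect [445.  75.] [51. 57.] 3
turq [267. 182.] 147 [0.546 0.181 0.064] z 0.016 0.083 rect [550. 229.] [113.  35.] 85
turq [196. 201.] 269 [0.372 0.131 0.053] z 0.011 0.083 rect [369. 133.] [34. 36.] 77
pink [268. 200.] 135 [0.541 0.112 0.051] z 0.014 0.083 rect [542. 113.] [31. 36.] 84
black [301. 170.] 157 [0.632 0.187 0.091] z 0.075 0.104 rect [631. 189.] [13. 36.] 77
black [305. 187.] 177 [0.626 0.107 0.092] z 0.075 0.106 rect [627. 110.] [35. 17.] 8
black [309. 207.] 196 [0.62  0.027 0.092] z 0.075 0.104 rect [622.  30.] [35. 15.] 7
black [313. 228.] 238 [ 0.616 -0.053  0.093] z 0.075 0.105 rect [617. -50.] [15. 35.] 81
black [410. 272.] 41 [ 0.758 -0.213  0.105] z 0.097 0.115 rect [ 759. -211.] [ 7. 10.] 47
```

```bash
cat >> h.py <<'E'
def to(x,y,z,yaw):
    """units (tool axes) from the measured pose to a target pose"""
    s=arm.get_state(); R=Ro.from_euler("xyz",s["orientation"],degrees=True)
    d=R.inv().apply(np.array([x,y,z])-s["tool_pos"])/.025
    t=(s["orientation"][2]-yaw+180)%360-180
    return np.append(d,t/10).round(3)
def st():
    s=arm.get_state(); print("t",round(s["clock"],2),"pos",(s["tool_pos"]*1000).round(1),"ori",s["orientation"].round(1),"q6",s["q"][[0,5]].round(),"F",s["contact_force"].round(1),"Mz",s["moment"].round(2),"w",round(s["gripper_width"]*1000,1),round(s["gripper_force"],1))
E
python3 -c "
from h import *
print(to(.5,.12,.32,180))"
```

```text
[-18.136 -13.282  -2.883  -1.466]
```

drive_tool(
  rows=[
    [[-18.2,-13.2,-2.9,-1.5,0.0],[-18.2,-13.2,-2.9,-1.5,0.0],[-18.2,-13.2,-2.9,-1.5,0.0],[-18.2,-13.2,-2.9,-1.5,0.0],[-18.2,-13.2,-2.9,-1.5,0.0],[-18.2,-13.2,-2.9,-1.5,0.0],[-18.2,-13.2,-2.9,-1.5,0.0],[-18.2,-13.2,-2.9,-1.5,0.0],[-18.2,-13.2,-2.9,-1.5,0.0],[-18.2,-13.2,-2.9,-1.5,0.0]],
  ],
)

```text
clock: 1.35
tool_pos: [0.5044, 0.1188, 0.3203]
orientation: [-180.0, 0.0, -180.0]
contact_force: [-0.4, 1.4, -0.9]
gripper_width: 0.0425
gripper_force: 0.0
```

drive_tool(
  rows=[
    [[0,0,0,0,0.0],[0,0,0,0,0.0],[0,0,0,0,0.0]],
  ],
)

```text
clock: 1.72
tool_pos: [0.5013, 0.1232, 0.3209]
orientation: [180.0, -0.0, -179.5]
contact_force: [0.2, -0.8, 0.9]
gripper_width: 0.0431
gripper_force: 0.0
```

```bash
python3 - <<'E'
from h import *
st()
p,W=cloud("wrist"); cv2.imwrite("pics/w1.png",p); np.save("w1.npy",W)
print(np.nanmin(W.reshape(-1,3),0),np.nanmax(W.reshape(-1,3),0),arm.get_image("wrist")["T_tool_cam"].round(3))
E
```

```text
t 1.73 pos [501.3 123.2 320.9] ori [ 180.    -0.  -179.5] q6 [5. 4.] F [ 0.2 -0.8  0.9] Mz [-0.    0.02  0.03] w 43.1 0.0
[ 0.05657034 -0.77317337 -0.75929607] [1.73809445 1.35042967 0.40568507] [[ 0.001 -0.966 -0.26   0.065]
 [ 1.     0.001  0.    -0.   ]
 [ 0.    -0.26   0.966 -0.126]
 [ 0.     0.     0.     1.   ]]
```

View pics/w1.png

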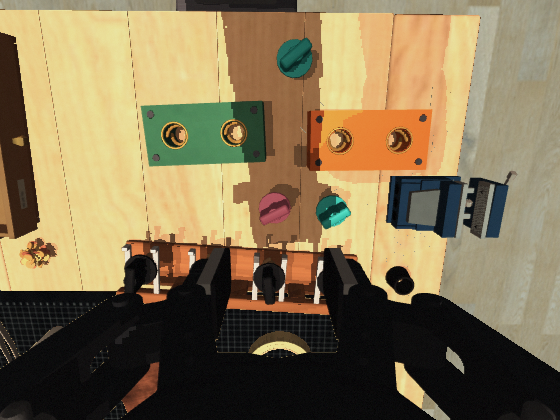

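The wrist view shows the green block at (205,133) with bores at (175,135) and (233,132). The orange block is at (370,140) with bores at (341,140) and (399,139), and the loupe is at (400,280). I'll fit the block tops.

```bash
cat >> h.py <<'E'
def blocks(p,W):
    h=cv2.cvtColor(p,cv2.COLOR_BGR2HSV);H,S=h[...,0],h[...,1];z=W[...,2]; out={}
    for n,c in dict(orange=(H>5)&(H<19)&(S>190),green=(H>62)&(H<88)&(S>70)).items():
        m=(c&(z>.040)&(z<.056)).astype(np.uint8); m=cv2.morphologyEx(m,cv2.MORPH_OPEN,np.ones((3,3)))
        k,l,s,_=cv2.connectedComponentsWithStats(m); 
        if k<2: continue
        i=1+np.argmax(s[1:,4])
        q=W[l==i]; (cx,cy),(a,b),g=cv2.minAreaRect((q[:,:2]*1000).astype(np.float32))
        if a>b: a,b,g=b,a,g-90
        g=np.radians(g); u=np.array([-np.sin(g),np.cos(g)])
        if u[1]<0:u=-u
        c=np.array([cx,cy]); out[n]=(c-35*u,c+35*u)
        print(n,"centre",c.round(1),"size",round(a),round(b),"yaw",np.degrees(np.arctan2(-u[0],u[1])).round(1),"ztop",np.median(q[:,2]).round(4),"nuts",(c-35*u).round(1),(c+35*u).round(1))
    return out
E
python3 - <<'E'
from h import *
p=cv2.imread("pics/w1.png");W=np.load("w1.npy")
blocks(p,W)
for (u,v) in [(175,135),(233,132),(341,140),(399,139)]:
    q=W[v-16:v+17,u-16:u+17].reshape(-1,3); q=q[(q[:,2]<.036)&(q[:,2]>.0)]; r=cv2.minAreaRect((q[:,:2]*1000).astype(np.float32)); print("bore deep pts",len(q),np.round(r[0],1),np.round(r[1]))
z=W[...,2]; m=((z>.085)&(z<.12)&(W[...,0]<.66)&(W[...,0]>.56)&(W[...,1]<.28)).astype(np.uint8)
k,l,s,c=cv2.connectedComponentsWithStats(m)
for i in range(1,k):
    if s[i,4]>30:
        q=W[l==i]; r=cv2.minAreaRect((q[:,:2]*1000).astype(np.float32)); print("wing",c[i].round(),s[i,4],np.round(r[0]),np.round(r[1]),round(r[2]),q[:,2].max().round(3))
E
```

```text
orange centre [459.3 232.2] size 69 140 yaw 1.1 ztop 0.0484 nuts [460.  197.2] [458.6 267.2]
green centre [453.4  37.7] size 69 139 yaw 2.8 ztop 0.0484 nuts [455.1   2.7] [451.7  72.6]
bore deep pts 239 [456.1  -1.6] [26. 19.]
bore deep pts 250 [452.2  70.3] [23. 25.]
bore deep pts 240 [460.6 200.4] [20. 25.]
bore deep pts 244 [459.6 272. ] [18. 26.]
wing [ 11. 234.] 138 [ 565. -182.] [10. 22.] 2 0.095
wing [132. 277.] 468 [616. -44.] [16. 33.] 75 0.105
wing [268. 287.] 386 [627. 115.] [36. 15.] 15 0.105
```

drive_tool(
  rows=[
    [[0.8,1,0,-2,0.0],[1.6,2,0,-4,0.0],[1.6,2,0,-6,0.0],[1.6,2,0,-8,0.0],[1.6,2,0,-10,0.0],[1.6,2,0,-10,0.0],[1.6,2,0,-10,0.0],[1.6,2,0,-10,0.0],[1.6,2,0,-10,0.0],[1.6,2,0,-10,0.0]],
  ],
)

```text
clock: 3.08
tool_pos: [0.4615, 0.1722, 0.3209]
orientation: [-180.0, 0.0, -79.4]
contact_force: [0.3, -0.3, 0.1]
gripper_width: 0.0427
gripper_force: 0.0
```

drive_tool(
  rows=[
    [[0,0,0,-8,0.0],[0,0,0,-8,0.0],[0,0,0,-8,0.0],[0,0,0,-8,0.0],[0,0,0,-8,0.0],[0,0,0,-8,0.0],[0,0,0,-8,0.0],[0,0,0,-8,0.0],[0,0,0,-8,0.0],[0,0,0,-8,0.0]],
  ],
)

```text
clock: 4.32
tool_pos: [0.4617, 0.172, 0.3209]
orientation: [-180.0, -0.0, 0.3]
contact_force: [0.9, -0.5, 0.3]
gripper_width: 0.043
gripper_force: 0.0
```

```bash
cat >> h.py <<'E'
def wings(W):
    z=W[...,2]; m=((z>.093)&(z<.112)&(W[...,0]<.68)&(W[...,0]>.56)&(W[...,1]<.28)&(W[...,1]>-.12)).astype(np.uint8)
    k,l,s,c=cv2.connectedComponentsWithStats(m)
    for i in range(1,k):
        if s[i,4]>30:
            q=W[l==i]; (cx,cy),(a,b),g=cv2.minAreaRect((q[:,:2]*1000).astype(np.float32))
            if a<b: a,b,g=b,a,g-90
            print("wing",c[i].round(),s[i,4],(round(cx,1),round(cy,1)),"size",round(a),round(b),"yaw",round((g+90)%180-90),"top",np.percentile(q[:,2],90).round(4))
E
python3 - <<'E'
from h import *
st()
p,W=cloud("wrist"); cv2.imwrite("pics/w2.png",p); np.save("w2.npy",W)
wings(W)
E
```

```text
t 4.33 pos [461.7 172.  320.9] ori [-180.    -0.     0.3] q6 [  11. -169.] F [ 0.9 -0.5  0.3] Mz [ 0.01 -0.04  0.01] w 43.0 0.0
wing [253.  12.] 380 (624.5, 194.7) size 21 16 yaw -2 top 0.104
wing [338.  15.] 488 (623.0, 114.8) size 27 16 yaw -2 top 0.104
wing [422.  18.] 644 (621.5, 35.1) size 34 16 yaw 4 top 0.104
wing [506.  23.] 775 (617.6, -44.4) size 36 16 yaw -2 top 0.104
```

View pics/w2.png

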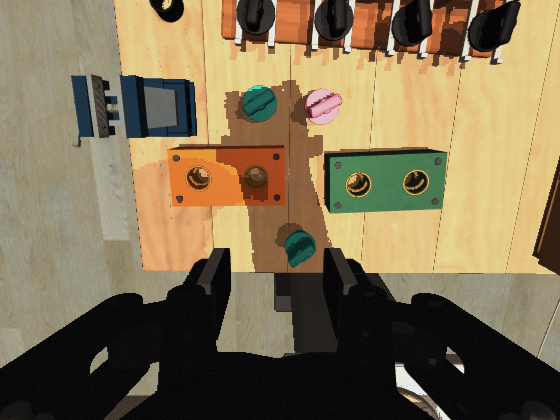

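The view was cut off at the rack, with wings at the top edge around (253,12) to (506,23). I'll move forward to see the whole row.

drive_tool(
  rows=[
    [[1.5,1.5,0.5,0,0.0],[4,4,1,0,0.0],[4,4,1,0,0.0],[4,4,1,0,0.0],[4,4,1,0,0.0],[4,4,1,0,0.0]],
  ],
)

```text
clock: 5.12
tool_pos: [0.5618, 0.0789, 0.2965]
orientation: [179.8, -0.0, -0.1]
contact_force: [-0.0, 0.6, 0.9]
gripper_width: 0.0423
gripper_force: 0.0
```

```bash
python3 - <<'E'
from h import *
st()
p,W=cloud("wrist"); cv2.imwrite("pics/w3.png",p); np.save("w3.npy",W)
wings(W); blocks(p,W)
print(to(.6176,-.0444,.2,0))
E
```

```text
t 5.12 pos [561.8  78.9 296.5] ori [ 1.798e+02 -0.000e+00 -1.000e-01] q6 [   0. -180.] F [-0.   0.6  0.9] Mz [-0.02 -0.03 -0.  ] w 42.3 0.0
wing [153. 115.] 622 (632.4, 194.1) size 35 16 yaw -2 top 0.1039
wing [238. 120.] 542 (627.8, 114.2) size 35 15 yaw 1 top 0.104
wing [322. 125.] 545 (622.8, 35.0) size 35 15 yaw 6 top 0.104
wing [405. 130.] 613 (617.8, -44.8) size 36 15 yaw -9 top 0.104
orange centre [459.6 231.7] size 70 139 yaw 1.2 ztop 0.0483 nuts [460.3 196.7] [458.8 266.7]
green centre [454.4  36.7] size 70 139 yaw 3.0 ztop 0.0483 nuts [456.2   1.8] [452.5  71.7]
[ 2.234  4.913  3.883 -0.007]
```

View pics/w3.png

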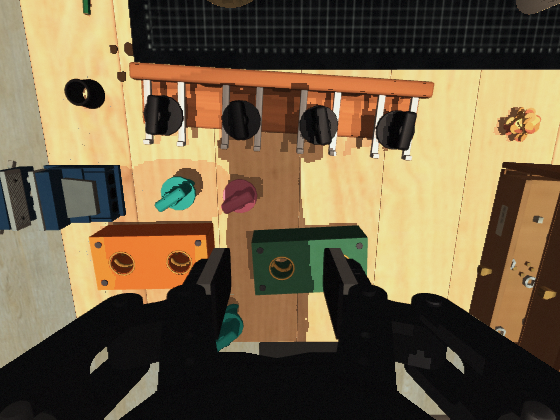

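The hung row is clear, with wings at (153,115), (238,120), (322,125) and (405,130), in agreement with the rack's 80 mm pitch. I'll start with the rightmost.

drive_tool(
  rows=[
    [[0.5,1,1,0.5,0.0],[1.5,3,3,1,0.0],[2.2,4.9,5,1.2,0.0],[2.2,4.9,6,1.2,0.0],[2.2,4.9,6,1.2,0.0],[2.2,4.9,6,1.2,0.0],[2.2,4.9,6,1.2,0.0]],
  ],
)

```text
clock: 6.05
tool_pos: [0.6183, -0.0444, 0.149]
orientation: [179.8, -0.3, -12.1]
contact_force: [0.3, -0.4, 0.5]
gripper_width: 0.0426
gripper_force: 0.0
```

```bash
python3 -c "
from h import *
st();print(to(.6178,-.0448,.093,-10))"
```

```text
t 6.05 pos [618.3 -44.4 149. ] ori [179.8  -0.3 -12.1] q6 [ -11. -179.] F [ 0.3 -0.4  0.5] Mz [ 0.04 -0.01 -0.02] w 42.6 0.0
[-0.027  0.009  2.241 -0.206]
```

drive_tool(
  rows=[
    [[0,0,1.1,0,0.0],[0,0,2.24,0,0.0],[0,0,2.24,0,0.0],[0,0,2.24,0,0.0],[0,0,2.24,0,-1],[0,0,2.24,0,-1],[0,0,2.24,0,-1],[0,0,2.24,0,-1],[0,0,2.24,0,-1],[0,0,2.24,0,-1]],
  ],
  force=80,
)

```text
clock: 7.3
tool_pos: [0.6181, -0.0458, 0.0919]
orientation: [179.8, -0.2, -12.2]
contact_force: [-1.5, -0.0, 6.6]
gripper_width: 0.0109
gripper_force: 78.6
```

drive_tool(
  rows=[
    [[0,0,-0.3,0,-1],[0,0,-1.2,0,-1],[0,0,-2.5,0,-1],[0,0,-4.2,0,-1],[0,0,-4.2,0,-1],[0,0,-4.2,0,-1]],
  ],
)

```text
clock: 8.05
tool_pos: [0.6169, -0.0452, 0.195]
orientation: [179.8, -0.0, -12.2]
contact_force: [-0.2, 0.0, -1.8]
gripper_width: 0.0105
gripper_force: 78.0
```

```bash
python3 -c "
from h import *
st();print(to(.4525,.0717,.200,-1))"
```

```text
t 8.05 pos [616.9 -45.2 195. ] ori [179.8  -0.  -12.2] q6 [ -12. -179.] F [-0.2  0.  -1.8] Mz [ 0.03  0.04 -0.  ] w 10.5 78.0
[-7.414 -3.187 -0.217 -1.116]
```

drive_tool(
  rows=[
    [[-1.5,-0.6,-0.2,-0.2,-1],[-3.5,-1.5,-0.2,-0.5,-1],[-5.5,-2.4,-0.2,-0.8,-1],[-7.4,-3.2,-0.2,-1.1,-1],[-7.4,-3.2,-0.2,-1.1,-1],[-7.4,-3.2,-0.2,-1.1,-1],[-7.4,-3.2,-0.2,-1.1,-1]],
  ],
)

```text
clock: 8.93
tool_pos: [0.454, 0.0714, 0.1994]
orientation: [179.8, 0.0, -1.2]
contact_force: [-0.0, 0.9, -0.9]
gripper_width: 0.0107
gripper_force: 78.1
```

```bash
python3 - <<'E'
from h import *
st()
p,W=cloud("wrist"); cv2.imwrite("pics/w4.png",p); np.save("w4.npy",W)
wings(W); blocks(p,W)
p,W=cloud("scene"); np.save("s4.npy",W); cv2.imwrite("pics/s4.png",cv2.resize(p[150:320,150:370],None,fx=3,fy=3))
E
```

```text
t 8.93 pos [454.   71.4 199.4] ori [179.8   0.   -1.2] q6 [  -1. -180.] F [-0.   0.9 -0.9] Mz [0.01 0.01 0.02] w 10.7 78.1
orange centre [459.1 232.4] size 70 141 yaw 1.1 ztop 0.0483 nuts [459.7 197.4] [458.4 267.4]
green centre [453.8  36.9] size 70 139 yaw 2.9 ztop 0.0483 nuts [455.5   2. ] [452.   71.9]
```

View pics/w4.png

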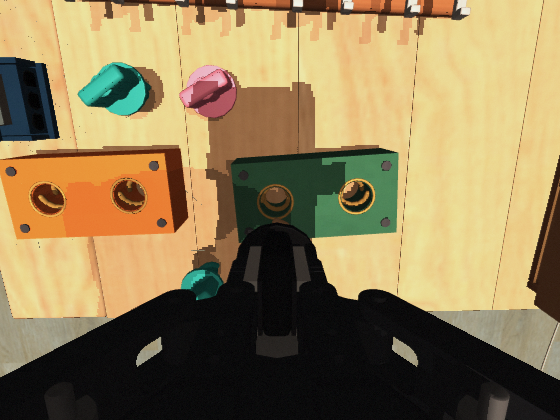

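The wrist view shows the held screw's flange arc peaking at about (280,225), with the nuts just beyond it at (275,202) and (356,195). I'll measure the flange in the tool frame.

```bash
cat >> h.py <<'E'
def held(W):
    """flange of the held screw relative to the TCP, in tool axes, from the wrist cloud"""
    s=arm.get_state(); R=Ro.from_euler("xyz",s["orientation"],degrees=True)
    Q=(W-s["tool_pos"])@R.as_matrix()*1000
    x,y,z=Q[...,0],Q[...,1],Q[...,2]
    m=(z>14)&(z<34)&(x>8)&(x<30)&(abs(y)<30); q=Q[m]
    if len(q)<30: print("no flange",len(q)); return
    ztop=np.median(q[:,2]); 
    q=q[abs(q[:,2]-ztop)<3]
    # boundary: farthest x per y-bin, circle of radius 20
    e=np.array([[q[abs(q[:,1]-b)<.7,0].max(),b] for b in np.arange(-14,14.1,1) if (abs(q[:,1]-b)<.7).sum()>1])
    from scipy.optimize import least_squares
    r=least_squares(lambda c:np.hypot(e[:,0]-c[0],e[:,1]-c[1])-20,[0,0],loss="soft_l1",f_scale=.5)
    print("held flange: n",len(q),"z",ztop.round(1),"centre x,y",r.x.round(2),"rms",np.sqrt(np.mean(r.fun**2)).round(2))
E
python3 - <<'E'
from h import *
held(np.load("w4.npy")); print(to(.4525,.0718,.2,-1))
E
```

```text
held flange: n 846 z 20.8 centre x,y [-0.8  -0.03] rms 0.15
[-0.057 -0.016 -0.022 -0.022]
```

drive_tool(
  rows=[
    [[-0.05,-0.02,1.5,0,-1],[-0.05,-0.02,3.0,0,-1],[-0.05,-0.02,3.3,0,-1],[-0.05,-0.02,3.5,0,-1],[-0.05,-0.02,3.65,0,-1],[-0.05,-0.02,3.8,0,-1],[-0.05,-0.02,3.95,0,-1],[-0.05,-0.02,4.05,0,-1],[-0.05,-0.02,4.05,0,-1]],
  ],
)

```text
clock: 10.15
tool_pos: [0.4518, 0.0721, 0.0985]
orientation: [179.8, 0.0, -1.2]
contact_force: [0.3, -0.2, -1.4]
gripper_width: 0.0107
gripper_force: 78.1
```

```bash
python3 - <<'E'
from h import *
st()
E
```

```text
t 10.15 pos [451.8  72.1  98.5] ori [179.8   0.   -1.2] q6 [  -1. -180.] F [ 0.3 -0.2 -1.4] Mz [-0.04 -0.06 -0.01] w 10.7 78.1
```

drive_tool(
  rows=[
    [[0,0,0.06,0.8,-1],[0,0,0.1,1.6,-1],[0,0,0.14,2.4,-1],[0,0,0.18,3.2,-1],[0,0,0.22,4,-1],[0,0,0.26,5,-1],[0,0,0.3,6,-1],[0,0,0.3,6,-1]],
  ],
)

```text
clock: 11.15
tool_pos: [0.4507, 0.0717, 0.0948]
orientation: [179.8, -0.3, -61.1]
contact_force: [-15.0, -3.0, 38.9]
gripper_width: 0.0109
gripper_force: 83.9
```

```bash
python3 - <<'E'
from h import *
st()
E
```

```text
t 11.15 pos [450.7  71.7  94.8] ori [179.8  -0.3 -61.1] q6 [  -1. -120.] F [-15.   -3.   38.9] Mz [-0.77  3.87  0.51] w 10.9 83.9
```

Turning clockwise jammed it: 39 N with the flange still about 21 mm up, so this looks like a left-hand screw. I'll back it out and take it to the orange block.

drive_tool(
  rows=[
    [[0,0,-0.15,-1,-1],[0,0,-0.25,-2,-1],[0,0,-0.27,-3,-1],[0,0,-0.3,-4.5,-1],[0,0,-0.3,-6,-1],[0,0,-0.8,-6,-1],[0,0,-2,-6,-1],[0,0,-4.4,-6,-1],[0,0,-4.4,-6,-1]],
  ],
)

```text
clock: 12.28
tool_pos: [0.4551, 0.0725, 0.2057]
orientation: [179.8, -0.5, -1.1]
contact_force: [0.5, 0.3, -1.1]
gripper_width: 0.0106
gripper_force: 78.5
```

```bash
python3 - <<'E'
from h import *
st(); p,W=cloud("wrist"); held(W); blocks(p,W); print(to(.4585,.267,.2,181))
E
```

```text
t 12.28 pos [455.1  72.5 205.7] ori [179.8  -0.5  -1.1] q6 [  -1. -180.] F [ 0.5  0.3 -1.1] Mz [ 0.01 -0.02 -0.04] w 10.6 78.5
held flange: n 908 z 18.4 centre x,y [0.54 0.14] rms 0.17
orange centre [459.2 232.2] size 70 141 yaw 1.1 ztop 0.0483 nuts [459.9 197.2] [458.5 267.2]
green centre [453.8  37. ] size 70 139 yaw 2.9 ztop 0.0483 nuts [455.5   2. ] [452.   71.9]
[ 0.036 -7.784  0.098 17.785]
```

drive_tool(
  rows=[
    [[0,-1.5,0,1,-1],[0,-3.5,0,2,-1],[0,-5.5,0,3,-1],[0,-7.6,0,4,-1],[0.04,-7.8,0,5,-1],[0.04,-7.8,0,6,-1],[0.04,-7.8,0,7,-1],[0.04,-7.8,0,8,-1],[0.04,-7.8,0,9,-1],[0.04,-7.8,0,10,-1]],
  ],
)

```text
clock: 13.58
tool_pos: [0.4559, 0.267, 0.1984]
orientation: [179.9, -0.3, -101.5]
contact_force: [0.3, -0.2, -0.8]
gripper_width: 0.011
gripper_force: 78.6
```

drive_tool(
  rows=[
    [[0,0,0,1,-1],[0,0,0,2,-1],[0,0,0,3,-1],[0,0,0,4,-1],[0,0,0,5,-1],[0,0,0,6,-1],[0,0,0,7,-1],[0,0,0,7.8,-1],[0,0,0,7.8,-1],[0,0,0,7.8,-1]],
  ],
)

```text
clock: 14.82
tool_pos: [0.4564, 0.2672, 0.1993]
orientation: [-179.7, -0.1, -179.0]
contact_force: [0.1, -0.3, -1.2]
gripper_width: 0.0106
gripper_force: 78.6
```

```bash
python3 - <<'E'
from h import *
st(); p,W=cloud("wrist"); held(W); blocks(p,W); print(to(.4585,.2672,.2,181))
E
```

```text
t 14.82 pos [456.4 267.2 199.3] ori [-1.797e+02 -1.000e-01 -1.790e+02] q6 [22. 21.] F [ 0.1 -0.3 -1.2] Mz [0.03 0.02 0.04] w 10.6 78.6
held flange: n 779 z 21.0 centre x,y [-2.04 -0.13] rms 0.13
orange centre [458.7 247.2] size 70 110 yaw 1.4 ztop 0.0484 nuts [459.6 212.2] [457.9 282.2]
green centre [452.3  64. ] size 70 89 yaw 2.8 ztop 0.0483 nuts [454.   29.1] [450.5  99. ]
[-0.078 -0.004 -0.016 -0.005]
```

```bash
sed -i 's/s=arm.get_state(); im=arm.get_image(n)/global S0; s=S0=arm.get_state(); im=arm.get_image(n)/; /flange of the held/{n;s/s=arm.get_state()/s=S0/}' h.py; python3 - <<'E'
from h import *
st(); p,W=cloud("wrist"); held(W); p,W=cloud("wrist"); held(W);print(to(.4585,.2672,.2,181))
E
```

```text
t 14.88 pos [456.5 267.3 199.6] ori [-1.797e+02 -1.000e-01 -1.790e+02] q6 [22. 21.] F [ 0.  -0.1 -1. ] Mz [ 0.08 -0.05  0.02] w 10.5 78.6
held flange: n 763 z 20.8 centre x,y [-2.13 -0.03] rms 0.12
held flange: n 763 z 20.8 centre x,y [-2.2   0.02] rms 0.18
[-0.071 -0.007 -0.002 -0.009]
```

drive_tool(
  rows=[
    [[0,0,1.5,0,-1],[0,0,3.0,0,-1],[0,0,3.3,0,-1],[0,0,3.5,0,-1],[0,0,3.65,0,-1],[0,0,3.8,0,-1],[0,0,3.95,0,-1],[0,0,4.07,0,-1],[0,0,4.07,0,-1]],
  ],
)

```text
clock: 16.1
tool_pos: [0.4568, 0.2669, 0.0983]
orientation: [-179.7, -0.0, -179.2]
contact_force: [0.4, 0.5, -0.1]
gripper_width: 0.0107
gripper_force: 78.8
```

drive_tool(
  rows=[
    [[0,0,0.06,-0.8,-1],[0,0,0.1,-1.6,-1],[0,0,0.14,-2.4,-1],[0,0,0.18,-3.2,-1],[0,0,0.22,-4,-1],[0,0,0.26,-5,-1],[0,0,0.3,-6,-1],[0,0,0.3,-6,-1]],
  ],
)

```text
clock: 17.1
tool_pos: [0.4569, 0.2669, 0.091]
orientation: [-179.9, -0.2, -119.3]
contact_force: [0.5, 0.3, -1.3]
gripper_width: 0.011
gripper_force: 78.6
```

```bash
python3 - <<'E'
from h import *
st(); p,W=cloud("wrist"); held(W)
E
```

```text
t 17.1 pos [456.9 266.9  91. ] ori [-179.9   -0.2 -119.3] q6 [ 22. -39.] F [ 0.5  0.3 -1.3] Mz [0.02 0.02 0.01] w 11.0 78.6
held flange: n 798 z 20.8 centre x,y [-1.79 -0.45] rms 0.19
```

drive_tool(
  rows=[
    [[0,-0.02,0.05,-1,-1],[0,-0.04,0.09,-2,-1],[0,-0.06,0.14,-3,-1],[-0.01,-0.08,0.18,-4,-1],[-0.01,-0.1,0.23,-5,-1],[-0.02,-0.11,0.27,-6,-1],[-0.02,-0.12,0.32,-7,-1],[-0.03,-0.13,0.36,-8,-1],[-0.04,-0.14,0.41,-9,-1],[-0.04,-0.14,0.41,-9,-1]],
  ],
)

```text
clock: 18.4
tool_pos: [0.4604, 0.2661, 0.0808]
orientation: [179.8, -0.1, -29.4]
contact_force: [-0.7, -0.4, -1.1]
gripper_width: 0.0104
gripper_force: 78.6
```

```bash
python3 - <<'E'
from h import *
st(); p,W=cloud("wrist"); held(W)
E
```

```text
t 18.4 pos [460.4 266.1  80.8] ori [ 1.798e+02 -1.000e-01 -2.940e+01] q6 [  21. -129.] F [-0.7 -0.4 -1.1] Mz [ 0.   -0.01 -0.03] w 10.4 78.6
held flange: n 4063 z 32.3 centre x,y [11.15 -0.11] rms 1.56
```

drive_tool(
  rows=[
    [[0,-0.01,0.06,-1,-1],[-0.01,-0.02,0.12,-2,-1],[-0.01,-0.04,0.17,-3,-1],[-0.02,-0.05,0.23,-4,-1],[-0.03,-0.06,0.29,-5,-1],[-0.03,-0.06,0.29,-5,-1],[-0.03,-0.06,0.29,-5,-1]],
  ],
)

```text
clock: 19.32
tool_pos: [0.4608, 0.2678, 0.074]
orientation: [179.8, 0.0, 20.6]
contact_force: [-0.6, -0.3, 3.2]
gripper_width: 0.0107
gripper_force: 79.1
```

```bash
python3 - <<'E'
from h import *
st()
E
```

```text
t 19.32 pos [460.8 267.8  74. ] ori [179.8   0.   20.6] q6 [  22. -179.] F [-0.6 -0.3  3.2] Mz [-0.05  0.09 -0.02] w 10.7 79.1
```

drive_tool(
  rows=[
    [[0,0,0.05,0,-1],[0,0,0.05,0,0],[0,0,0.03,0,0],[0,0,0,0,0],[0,0,-1.5,0,0],[0,0,-3.5,0,0],[0,0,-6,0,0],[0,0,-6,0,0],[0,0,-6,0,0]],
  ],
)

```text
clock: 20.45
tool_pos: [0.4604, 0.2683, 0.2232]
orientation: [179.8, 0.1, 20.8]
contact_force: [-0.5, 0.7, -0.5]
gripper_width: 0.0428
gripper_force: 0.0
```

```bash
python3 - <<'E'
from h import *
st(); p,W=cloud("wrist"); cv2.imwrite("pics/w5.png",p)
Q=W[(abs(W[...,0]-.4585)<.03)&(abs(W[...,1]-.267)<.03)]; Q=Q[(Q[:,2]>.03)&(Q[:,2]<.12)]
print(np.histogram(Q[:,2]*1000,bins=np.arange(40,96,3)))
print(to(.6228,.035,.15,-4))
E
```

```text
t 20.45 pos [460.4 268.3 223.2] ori [1.798e+02 1.000e-01 2.080e+01] q6 [  22. -179.] F [-0.5  0.7 -0.5] Mz [-0.    0.02 -0.02] w 42.8 0.0
(array([   0,    1, 2008,  526,  788,    9,   10,    8,   10,   10,   12,
         11,   10,   23,  341,  274,    0,    0]), array([40, 43, 46, 49, 52, 55, 58, 61, 64, 67, 70, 73, 76, 79, 82, 85, 88,
       91, 94]))
[ 2.786 11.021  2.926  2.483]
```

View pics/w5.png

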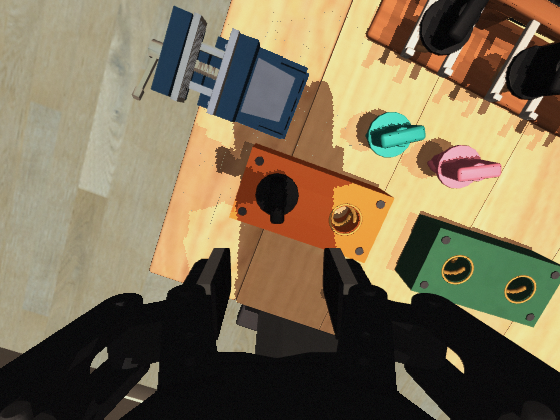

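The view shows the first screw sitting flat in the orange block at (277,195), flange top about 5 mm above the block, so it is home. Next is the third-hook screw.

drive_tool(
  rows=[
    [[0.5,2,0.3,0.4,0],[1,4,0.6,0.9,0],[1.6,6.3,1,1.4,0],[2.2,8.6,1.5,2,0],[2.8,11,2,2.5,0],[2.8,11,2.9,2.5,0],[2.8,11,2.9,2.5,0],[2.8,11,2.9,2.5,0]],
  ],
)

```text
clock: 21.5
tool_pos: [0.6228, 0.0366, 0.1514]
orientation: [179.8, 0.1, -4.1]
contact_force: [0.6, 0.3, -0.2]
gripper_width: 0.0426
gripper_force: 0.0
```

```bash
python3 -c "
from h import *
st();print(to(.6228,.035,.092,-4))"
```

```text
t 21.5 pos [622.8  36.6 151.4] ori [ 1.798e+02  1.000e-01 -4.100e+00] q6 [  -4. -180.] F [ 0.6  0.3 -0.2] Mz [ 0.05 -0.02  0.01] w 42.6 0.0
[ 0.008  0.054  2.375 -0.011]
```

Descend, grip, lift, then carry to above green nut 2. From (623,35) that is about −170 mm in x and +37 mm in y.

drive_tool(
  rows=[
    [[0,0.05,1.1,0,0.0],[0,0.05,2.35,0,0.0],[0,0.05,2.35,0,0.0],[0,0.05,2.35,0,0.0],[0,0.05,2.35,0,-1],[0,0.05,2.35,0,-1],[0,0.05,2.35,0,-1],[0,0.05,2.35,0,-1],[0,0.05,2.35,0,-1],[0,0.05,2.35,0,-1]],
  ],
  force=100,
)

```text
clock: 22.75
tool_pos: [0.6247, 0.0345, 0.095]
orientation: [179.8, -0.2, -4.1]
contact_force: [-0.4, -0.0, 6.0]
gripper_width: 0.01
gripper_force: 98.1
```

drive_tool(
  rows=[
    [[0,0,-0.3,0,-1],[0,0,-1.2,0,-1],[0,0,-2.5,0,-1],[0,0,-4.2,0,-1],[0,0,-4.2,0,-1],[0,0,-4.2,0,-1]],
  ],
)

```text
clock: 23.5
tool_pos: [0.6235, 0.0349, 0.198]
orientation: [179.8, -0.0, -4.2]
contact_force: [0.1, -0.2, -1.0]
gripper_width: 0.0103
gripper_force: 97.6
```

drive_tool(
  rows=[
    [[-1.5,-0.2,0,0,-1],[-3.5,-0.5,0,-0.1,-1],[-5.5,-0.8,0,-0.2,-1],[-6.9,-1,0,-0.3,-1],[-6.9,-1,0,-0.3,-1],[-6.9,-1,0,-0.3,-1],[-6.9,-1,0,-0.3,-1]],
  ],
)

```text
clock: 24.38
tool_pos: [0.4543, 0.0721, 0.1976]
orientation: [179.8, 0.0, -1.2]
contact_force: [-0.2, -0.0, 0.5]
gripper_width: 0.0101
gripper_force: 97.6
```

```bash
python3 - <<'E'
from h import *
st(); p,W=cloud("wrist"); held(W); blocks(p,W); wings(W); print(to(.4525,.0718,.2,-1))
E
```

```text
t 24.38 pos [454.3  72.1 197.6] ori [179.8   0.   -1.2] q6 [  -1. -180.] F [-0.2 -0.   0.5] Mz [-0.07 -0.02  0.01] w 10.1 97.6
held flange: n 644 z 23.8 centre x,y [-3.21  0.23] rms 0.19
orange centre [459.2 232.4] size 70 141 yaw 0.9 ztop 0.0483 nuts [459.7 197.4] [458.7 267.3]
green centre [453.8  36.8] size 70 139 yaw 2.8 ztop 0.0483 nuts [455.5   1.8] [452.1  71.8]
[-0.071  0.013 -0.092 -0.018]
```

drive_tool(
  rows=[
    [[0.04,0,1.4,0,-1],[0.04,0,2.8,0,-1],[0.04,0,3.1,0,-1],[0.04,0,3.3,0,-1],[0.04,0,3.45,0,-1],[0.04,0,3.6,0,-1],[0.04,0,3.75,0,-1],[0.04,0,3.87,0,-1],[0.04,0,3.87,0,-1]],
  ],
)

```text
clock: 25.55
tool_pos: [0.4542, 0.0719, 0.1012]
orientation: [179.8, 0.0, -1.2]
contact_force: [-0.6, 0.6, -0.1]
gripper_width: 0.0102
gripper_force: 97.6
```

drive_tool(
  rows=[
    [[0,-0.02,0.06,0.8,-1],[0,-0.04,0.1,1.6,-1],[0,-0.05,0.14,2.4,-1],[-0.02,-0.07,0.18,3.2,-1],[-0.03,-0.08,0.22,4,-1],[-0.04,-0.09,0.26,5,-1],[-0.06,-0.11,0.3,6,-1],[-0.06,-0.11,0.3,6,-1]],
  ],
)

```text
clock: 26.55
tool_pos: [0.4518, 0.0709, 0.0979]
orientation: [179.6, -0.7, -61.3]
contact_force: [-15.2, -15.2, 38.5]
gripper_width: 0.0101
gripper_force: 104.0
```

```bash
python3 - <<'E'
from h import *
st(); p,W=cloud("wrist"); held(W)
E
```

```text
t 26.55 pos [451.8  70.9  97.9] ori [179.6  -0.7 -61.3] q6 [  -1. -119.] F [-15.2 -15.2  38.5] Mz [-3.63  3.94  0.56] w 10.1 104.0
held flange: n 634 z 23.7 centre x,y [-3.43  0.1 ] rms 0.16
```

I put the wrong sign on the sideways compensation, so this jam proves nothing yet. I'll correct the centre and check again.

drive_tool(
  rows=[
    [[0.05,0.02,-0.15,0,-1],[0.1,0.03,-0.15,0,-1],[0.16,0.05,-0.15,0,-1],[0.22,0.06,-0.15,0,-1],[0.22,0.06,-0.15,0,-1],[0.22,0.06,-0.05,0,-1],[0.22,0.06,0,0,-1],[0.22,0.06,0,0,-1]],
  ],
)

```text
clock: 27.6
tool_pos: [0.4523, 0.0694, 0.0987]
orientation: [179.8, -0.2, -61.1]
contact_force: [-18.8, -0.0, 50.1]
gripper_width: 0.0101
gripper_force: 107.0
```

```bash
python3 - <<'E'
from h import *
st(); p,W=cloud("wrist"); held(W); p,W=cloud("side"); blocks(p,W)
E
```

```text
t 27.6 pos [452.3  69.4  98.7] ori [179.8  -0.2 -61.1] q6 [  -1. -120.] F [-18.8  -0.   50.1] Mz [0.11 5.09 0.18] w 10.1 107.0
held flange: n 591 z 23.8 centre x,y [-3.83 -0.08] rms 0.16
orange centre [482.9 162.7] size 7 13 yaw -87.6 ztop 0.0451 nuts [447.9 161.2] [517.8 164.2]
green centre [364.9 130.2] size 21 36 yaw 54.5 ztop 0.0487 nuts [393.4 109.9] [336.4 150.5]
```

It still jams when centred (50 N, flange at 22 mm), the same as the first, so it is probably left-hand. I'll move it to orange nut 1.

drive_tool(
  rows=[
    [[0,-0.02,-0.2,-1,-1],[-0.01,-0.04,-0.27,-2,-1],[-0.02,-0.06,-0.3,-3,-1],[-0.05,-0.09,-0.3,-4.5,-1],[-0.07,-0.11,-0.3,-6,-1],[-0.07,-0.11,-0.8,-6,-1],[-0.07,-0.11,-2,-6,-1],[-0.07,-0.11,-4.3,-6,-1],[-0.07,-0.11,-4.3,-6,-1]],
  ],
)

```text
clock: 28.82
tool_pos: [0.4589, 0.0724, 0.2057]
orientation: [179.8, -0.5, -1.1]
contact_force: [0.1, 0.3, -1.3]
gripper_width: 0.0101
gripper_force: 99.3
```

drive_tool(
  rows=[
    [[0,-1.5,0,1,-1],[0,-3.5,0,2,-1],[0.1,-5,0,3,-1],[0.1,-5,0,4,-1],[0.1,-5,0,5,-1],[0.1,-5,0,6,-1],[0.1,-5,0,7,-1],[0.1,-5,0,8,-1],[0.1,-5,0,9,-1],[0.1,-5,0,10,-1]],
  ],
)

```text
clock: 30.08
tool_pos: [0.4604, 0.1972, 0.1998]
orientation: [180.0, -0.3, -101.5]
contact_force: [-0.1, 0.9, -0.7]
gripper_width: 0.0103
gripper_force: 99.1
```

drive_tool(
  rows=[
    [[0,0,0,1,-1],[0,0,0,2,-1],[0,0,0,3,-1],[0,0,0,4,-1],[0,0,0,5,-1],[0,0,0,6,-1],[0,0,0,7,-1],[0,0,0,7.8,-1],[0,0,0,7.8,-1],[0,0,0,7.8,-1]],
  ],
)

```text
clock: 31.32
tool_pos: [0.4607, 0.1973, 0.2003]
orientation: [-179.7, -0.0, -179.0]
contact_force: [0.0, 0.2, -0.8]
gripper_width: 0.0098
gripper_force: 99.1
```

```bash
python3 - <<'E'
from h import *
st(); p,W=cloud("wrist"); held(W); blocks(p,W); print(to(.4597,.1973,.2,181)); cv2.imwrite("pics/w6.png",p)
E
```

```text
t 31.32 pos [460.7 197.3 200.3] ori [-179.7   -0.  -179. ] q6 [14. 13.] F [ 0.   0.2 -0.8] Mz [ 0.02  0.01 -0.01] w 9.8 99.1
held flange: n 539 z 23.9 centre x,y [-4.53 -0.12] rms 0.22
orange centre [459.4 232.6] size 71 140 yaw 1.2 ztop 0.0483 nuts [460.1 197.6] [458.7 267.6]
green centre [453.4  37.6] size 70 141 yaw 2.6 ztop 0.0484 nuts [455.    2.7] [451.8  72.6]
[ 0.041  0.001  0.017 -0.005]
```

drive_tool(
  rows=[
    [[0.21,0.01,1.4,0,-1],[0.21,0.01,2.8,0,-1],[0.21,0.01,3.2,0,-1],[0.21,0.01,3.4,0,-1],[0.21,0.01,3.55,0,-1],[0.21,0.01,3.7,0,-1],[0.21,0.01,3.85,0,-1],[0.21,0.01,3.97,0,-1],[0.21,0.01,3.97,0,-1]],
  ],
)

```text
clock: 32.5
tool_pos: [0.4555, 0.1971, 0.1014]
orientation: [-179.8, -0.0, -179.2]
contact_force: [-0.9, 0.4, 0.2]
gripper_width: 0.0101
gripper_force: 99.2
```

drive_tool(
  rows=[
    [[0,-0.03,0.06,-1,-1],[-0.01,-0.06,0.1,-2,-1],[-0.02,-0.09,0.15,-3,-1],[-0.04,-0.12,0.2,-4,-1],[-0.06,-0.14,0.25,-5,-1],[-0.09,-0.16,0.3,-6,-1],[-0.09,-0.16,0.3,-6,-1]],
  ],
)

```text
clock: 33.38
tool_pos: [0.458, 0.1932, 0.0941]
orientation: [-179.9, -0.2, -119.3]
contact_force: [-0.6, 0.5, -0.5]
gripper_width: 0.0102
gripper_force: 99.1
```

```bash
python3 - <<'E'
from h import *
st(); p,W=cloud("wrist"); held(W)
E
```

```text
t 33.38 pos [458.  193.2  94.1] ori [-179.9   -0.2 -119.3] q6 [ 14. -47.] F [-0.6  0.5 -0.5] Mz [ 0.07 -0.02 -0.03] w 10.2 99.1
held flange: n 571 z 23.8 centre x,y [-4.15 -0.53] rms 0.16
```

It goes in smoothly counter-clockwise, so it is left-hand, and the remaining two must be right-hand.

drive_tool(
  rows=[
    [[0,-0.03,0.05,-1,-1],[-0.01,-0.06,0.09,-2,-1],[-0.02,-0.09,0.14,-3,-1],[-0.04,-0.11,0.18,-4,-1],[-0.06,-0.13,0.23,-5,-1],[-0.09,-0.15,0.27,-6,-1],[-0.12,-0.16,0.32,-7,-1],[-0.15,-0.17,0.36,-8,-1],[-0.18,-0.17,0.41,-9,-1],[-0.18,-0.17,0.41,-9,-1]],
  ],
)

```text
clock: 34.67
tool_pos: [0.4639, 0.1949, 0.0838]
orientation: [179.8, -0.1, -29.4]
contact_force: [0.1, -0.4, -0.5]
gripper_width: 0.01
gripper_force: 99.1
```

drive_tool(
  rows=[
    [[0,-0.03,0.07,-1,-1],[-0.01,-0.06,0.14,-2,-1],[-0.02,-0.09,0.21,-3,-1],[-0.045,-0.12,0.29,-4.2,-1],[-0.045,-0.12,0.32,-4.2,-1],[-0.045,-0.12,0.32,-4.2,-1],[-0.045,-0.12,0.32,-4.2,-1]],
  ],
)

```text
clock: 35.55
tool_pos: [0.4647, 0.198, 0.0771]
orientation: [179.7, -0.0, 12.5]
contact_force: [-2.4, -0.8, 7.9]
gripper_width: 0.0103
gripper_force: 100.7
```

```bash
python3 - <<'E'
from h import *
st()
E
```

```text
t 35.55 pos [464.7 198.   77.1] ori [179.7  -0.   12.5] q6 [  14. -178.] F [-2.4 -0.8  7.9] Mz [-0.21  0.48 -0.04] w 10.3 100.7
```

drive_tool(
  rows=[
    [[0,0,0.03,0,-1],[0,0,0.03,0,0],[0,0,0.02,0,0],[0,0,0,0,0],[0,0,-1.5,0,0],[0,0,-3.5,0,0],[0,0,-6,0,0],[0,0,-6,0,0],[0,0,-6,0,0]],
  ],
)

```text
clock: 36.67
tool_pos: [0.4643, 0.1987, 0.2256]
orientation: [179.8, 0.0, 12.8]
contact_force: [0.3, -0.4, -0.5]
gripper_width: 0.0424
gripper_force: 0.0
```

```bash
cat >> h.py <<'E'
def home(W,x,y):
    Q=W[(np.hypot(W[...,0]-x,W[...,1]-y)<.019)]; h=np.histogram(Q[:,2]*1000,bins=np.arange(46,92,1.))[0]
    f=h[:20]; w=h[25:]; print("flange top mode",46.5+f.argmax(),f.max(),"wing top mode",71.5+w.argmax(),w.max())
E
python3 - <<'E'
from h import *
st(); p,W=cloud("wrist"); home(W,.46,.1975); home(W,.4587,.2675)
wings(W); print(to(.6278,.1142,.15,1))
E
```

```text
t 36.67 pos [464.3 198.7 225.6] ori [179.8   0.   12.8] q6 [  14. -179.] F [ 0.3 -0.4 -0.5] Mz [0.06 0.   0.1 ] w 42.4 0.0
flange top mode 53.5 335 wing top mode 85.5 210
flange top mode 53.5 234 wing top mode 85.5 230
wing [446.  17.] 856 (620.2, 114.6) size 22 16 yaw 5 top 0.1039
[5.66  4.731 2.993 1.181]
```

Both orange screws are home: flange tops at 53 mm and wing tops at 85 mm, as they should be. Next is the second-hook screw.

drive_tool(
  rows=[
    [[1,0.8,0.3,0.3,0],[2.2,1.8,0.8,0.6,0],[3.8,3.2,1.4,0.9,0],[5.6,4.7,2,1.2,0],[5.6,4.7,3,1.2,0],[5.6,4.7,3,1.2,0],[5.6,4.7,3,1.2,0]],
  ],
)

```text
clock: 37.6
tool_pos: [0.626, 0.1152, 0.1507]
orientation: [179.8, 0.1, 0.9]
contact_force: [-0.6, 0.3, 0.4]
gripper_width: 0.0426
gripper_force: 0.0
```

```bash
python3 -c "
from h import *
st();print(to(.6265,.1145,.091,1))"
```

```text
t 37.6 pos [626.  115.2 150.7] ori [1.798e+02 1.000e-01 9.000e-01] q6 [   3. -178.] F [-0.6  0.3  0.4] Mz [-0.08 -0.01  0.01] w 42.6 0.0
[ 0.024  0.02   2.388 -0.013]
```

drive_tool(
  rows=[
    [[0,0,1.1,0,0.0],[0.02,0.02,2.35,0,0.0],[0.02,0.02,2.35,0,0.0],[0.02,0.02,2.35,0,0.0],[0.02,0.02,2.35,0,-1],[0.02,0.02,2.35,0,-1],[0.02,0.02,2.35,0,-1],[0.02,0.02,2.35,0,-1],[0.02,0.02,2.35,0,-1],[0.02,0.02,2.35,0,-1]],
  ],
  force=100,
)

```text
clock: 38.85
tool_pos: [0.6285, 0.1144, 0.0943]
orientation: [179.8, -0.2, 0.8]
contact_force: [-0.9, -0.5, 6.8]
gripper_width: 0.0103
gripper_force: 98.3
```

drive_tool(
  rows=[
    [[0,0,-0.3,0,-1],[0,0,-1.2,0,-1],[0,0,-2.5,0,-1],[0,0,-4.2,0,-1],[0,0,-4.2,0,-1],[0,0,-4.2,0,-1]],
  ],
)

```text
clock: 39.6
tool_pos: [0.6273, 0.1146, 0.1972]
orientation: [179.8, 0.0, 0.8]
contact_force: [-0.5, 0.3, -1.0]
gripper_width: 0.0101
gripper_force: 97.6
```

drive_tool(
  rows=[
    [[-1.5,0.3,0,0,-1],[-3.5,0.8,0,0.1,-1],[-5.5,1.2,0,0.2,-1],[-7,1.6,0,0.2,-1],[-7,1.6,0,0.2,-1],[-7,1.6,0,0.2,-1],[-7,1.6,0,0.2,-1]],
  ],
)

```text
clock: 40.48
tool_pos: [0.454, 0.0722, 0.1972]
orientation: [179.8, -0.0, -1.1]
contact_force: [0.3, 0.8, -1.5]
gripper_width: 0.01
gripper_force: 97.6
```

```bash
python3 - <<'E'
from h import *
st(); p,W=cloud("wrist"); held(W); blocks(p,W); wings(W); print(to(.452,.0722,.2,-1)); cv2.imwrite("pics/w7.png",p)
E
```

```text
t 40.48 pos [454.   72.2 197.2] ori [179.8  -0.   -1.1] q6 [  -1. -180.] F [ 0.3  0.8 -1.5] Mz [0.01 0.02 0.01] w 10.0 97.6
held flange: n 815 z 23.0 centre x,y [-1.35  0.13] rms 0.19
orange centre [459.1 231.8] size 70 140 yaw 1.1 ztop 0.0483 nuts [459.8 196.8] [458.5 266.8]
green centre [454.  37.] size 70 140 yaw 2.6 ztop 0.0483 nuts [455.5   2.1] [452.4  72. ]
[-0.078  0.001 -0.112 -0.014]
```

drive_tool(
  rows=[
    [[-0.02,0,1.4,0,-1],[-0.02,0,2.8,0,-1],[-0.02,0,3.1,0,-1],[-0.02,0,3.3,0,-1],[-0.02,0,3.45,0,-1],[-0.02,0,3.6,0,-1],[-0.02,0,3.75,0,-1],[-0.02,0,3.89,0,-1],[-0.02,0,3.89,0,-1]],
  ],
)

```text
clock: 41.65
tool_pos: [0.4525, 0.0717, 0.1001]
orientation: [179.8, 0.0, -1.2]
contact_force: [0.5, 0.0, -1.1]
gripper_width: 0.0101
gripper_force: 97.6
```

drive_tool(
  rows=[
    [[0,0.01,0.06,1,-1],[0,0.02,0.1,2,-1],[-0.01,0.03,0.15,3,-1],[-0.01,0.04,0.2,4,-1],[-0.02,0.04,0.25,5,-1],[-0.03,0.05,0.3,6,-1],[-0.03,0.05,0.3,6,-1]],
  ],
)

```text
clock: 42.52
tool_pos: [0.4518, 0.0704, 0.0929]
orientation: [179.9, -0.2, -61.0]
contact_force: [0.9, -0.3, -0.4]
gripper_width: 0.0104
gripper_force: 97.6
```

```bash
python3 - <<'E'
from h import *
st()
E
```

```text
t 42.52 pos [451.8  70.4  92.9] ori [179.9  -0.2 -61. ] q6 [  -1. -120.] F [ 0.9 -0.3 -0.4] Mz [-0.04 -0.04  0.01] w 10.4 97.6
```

drive_tool(
  rows=[
    [[0,0.01,0.05,1,-1],[0,0.02,0.09,2,-1],[-0.01,0.03,0.14,3,-1],[-0.01,0.04,0.18,4,-1],[-0.02,0.04,0.23,5,-1],[-0.03,0.05,0.27,6,-1],[-0.04,0.05,0.32,7,-1],[-0.05,0.05,0.36,8,-1],[-0.05,0.05,0.41,9,-1],[-0.05,0.05,0.41,9,-1]],
  ],
)

```text
clock: 43.78
tool_pos: [0.4501, 0.0709, 0.0826]
orientation: [-179.8, -0.1, -150.9]
contact_force: [0.2, -0.2, -1.1]
gripper_width: 0.0103
gripper_force: 97.6
```

drive_tool(
  rows=[
    [[0,0.01,0.05,1,-1],[0,0.02,0.1,2,-1],[-0.01,0.03,0.14,3,-1],[-0.01,0.04,0.18,4,-1],[-0.02,0.04,0.23,5,-1],[-0.03,0.05,0.28,6,-1],[-0.03,0.05,0.29,6,-1],[-0.03,0.05,0.29,6,-1]],
  ],
)

```text
clock: 44.78
tool_pos: [0.4505, 0.0725, 0.0763]
orientation: [-179.8, 0.2, 149.2]
contact_force: [-1.4, 1.7, 7.5]
gripper_width: 0.0102
gripper_force: 98.8
```

```bash
python3 - <<'E'
from h import *
st()
E
```

```text
t 44.77 pos [450.5  72.5  76.3] ori [-179.8    0.2  149.2] q6 [-1. 30.] F [-1.4  1.7  7.5] Mz [ 0.22  0.54 -0.09] w 10.2 98.8
```

drive_tool(
  rows=[
    [[0,0,0.03,0,-1],[0,0,0.03,0,0],[0,0,0.02,0,0],[0,0,0,0,0],[0,0,-1.5,0,0],[0,0,-3.5,0,0],[0,0,-6,0,0],[0,0,-6,-1,0],[0,0,-6,-2,0],[0,0,-6,-3,0]],
  ],
)

```text
clock: 46.02
tool_pos: [0.4502, 0.0729, 0.2254]
orientation: [-179.8, 0.0, 179.2]
contact_force: [-0.1, -0.2, 0.1]
gripper_width: 0.0425
gripper_force: 0.0
```

```bash
python3 - <<'E'
from h import *
st(); p,W=cloud("wrist"); home(W,.452,.072); blocks(p,W); print(to(.6305,.1943,.15,-2))
E
```

```text
t 46.02 pos [450.2  72.9 225.4] ori [-179.8    0.   179.2] q6 [-1.  0.] F [-0.1 -0.2  0.1] Mz [-0.02  0.01  0.07] w 42.5 0.0
flange top mode 53.5 326 wing top mode 85.5 218
orange centre [459.1 232.2] size 70 141 yaw 1.1 ztop 0.0483 nuts [459.7 197.2] [458.4 267.2]
green centre [453.2  37.6] size 70 139 yaw 2.6 ztop 0.0484 nuts [454.8   2.6] [451.7  72.5]
[ -7.175   4.929   2.989 -17.847]
```

The third screw is home. I'll go to the last one on the fourth hook, spinning the wrist back on the way.

drive_tool(
  rows=[
    [[-1.5,1,0,-1,0],[-3.5,2.4,0,-2,0],[-5.5,3.8,0,-3,0],[-7.2,4.9,0,-4,0],[-7.2,4.9,0,-5,0],[-7.2,4.9,0,-6,0],[-7.2,4.9,0,-7,0],[-7.2,4.9,0,-8,0],[-7.2,4.9,0,-9,0],[-7.2,4.9,0,-10,0]],
  ],
)

```text
clock: 47.32
tool_pos: [0.6325, 0.1917, 0.2243]
orientation: [179.9, -0.2, -80.9]
contact_force: [-0.4, 0.1, -0.1]
gripper_width: 0.0429
gripper_force: 0.0
```

drive_tool(
  rows=[
    [[0,0,0.5,-1,0],[0,0,1,-2,0],[0,0,1.5,-3,0],[0,0,2,-4,0],[0,0,2.5,-5,0],[0,0,3,-6,0],[0,0,3,-7,0],[0,0,3,-7.8,0],[0,0,3,-7.8,0],[0,0,3,-7.8,0]],
  ],
)

```text
clock: 48.58
tool_pos: [0.6325, 0.1914, 0.1496]
orientation: [179.8, 0.0, -3.3]
contact_force: [-0.7, 0.8, -0.3]
gripper_width: 0.0429
gripper_force: 0.0
```

```bash
python3 - <<'E'
from h import *
st(); p,W=cloud("side"); wings(W); print(to(.6305,.1943,.091,-2))
E
```

```text
t 48.58 pos [632.5 191.4 149.6] ori [179.8   0.   -3.3] q6 [  10. -167.] F [-0.7  0.8 -0.3] Mz [-0.05 -0.   -0.01] w 42.9 0.0
wing [301. 167.] 81 (630.9, 188.5) size 35 16 yaw 6 top 0.103
[-0.089 -0.119  2.346 -0.129]
```

drive_tool(
  rows=[
    [[-0.05,-0.06,0.9,0,0.0],[-0.09,-0.12,2.33,0,0.0],[-0.09,-0.12,2.33,0,0.0],[-0.09,-0.12,2.33,0,0.0],[-0.09,-0.12,2.33,0,-1],[-0.09,-0.12,2.33,0,-1],[-0.09,-0.12,2.33,0,-1],[-0.09,-0.12,2.33,0,-1],[-0.09,-0.12,2.33,0,-1],[-0.09,-0.12,2.33,0,-1]],
  ],
  force=100,
)

```text
clock: 49.88
tool_pos: [0.6317, 0.1945, 0.0934]
orientation: [179.8, -0.2, -3.2]
contact_force: [-0.4, -1.4, 5.9]
gripper_width: 0.0101
gripper_force: 98.4
```

drive_tool(
  rows=[
    [[0,0,-0.3,0,-1],[0,0,-1.2,0,-1],[0,0,-2.5,0,-1],[0,0,-4.2,0,-1],[0,0,-4.2,0,-1],[0,0,-4.2,0,-1]],
  ],
)

```text
clock: 50.62
tool_pos: [0.6302, 0.1947, 0.1962]
orientation: [179.7, 0.0, -3.2]
contact_force: [-0.8, -0.1, -2.4]
gripper_width: 0.0101
gripper_force: 97.5
```

drive_tool(
  rows=[
    [[-1.2,1.5,0,0.1,-1],[-2.6,3.2,0,0.2,-1],[-4,4.9,0,0.4,-1],[-5.4,6.6,0,0.6,-1],[-6.6,8.1,0,0.7,-1],[-6.6,8.1,0,0.7,-1],[-6.6,8.1,0,0.7,-1],[-6.6,8.1,0,0.7,-1]],
  ],
)

```text
clock: 51.62
tool_pos: [0.4551, 0.0022, 0.1969]
orientation: [179.8, -0.0, -10.1]
contact_force: [-0.3, 0.3, -1.2]
gripper_width: 0.0097
gripper_force: 97.9
```

```bash
python3 - <<'E'
from h import *
st(); p,W=cloud("wrist"); held(W); blocks(p,W); print(to(.4552,.0022,.2,-9)); cv2.imwrite("pics/w8.png",p)
E
```

```text
t 51.62 pos [455.1   2.2 196.9] ori [179.8  -0.  -10.1] q6 [ -10. -180.] F [-0.3  0.3 -1.2] Mz [ 0.02  0.01 -0.02] w 9.7 97.9
held flange: n 1035 z 22.1 centre x,y [1.   0.09] rms 0.18
orange centre [459.4 212.3] size 70 103 yaw 1.1 ztop 0.0483 nuts [460.1 177.3] [458.8 247.3]
green centre [453.9  37.1] size 70 139 yaw 2.6 ztop 0.0483 nuts [455.5   2.1] [452.4  72.1]
[ 0.003  0.005 -0.122 -0.107]
```

View pics/w8.png

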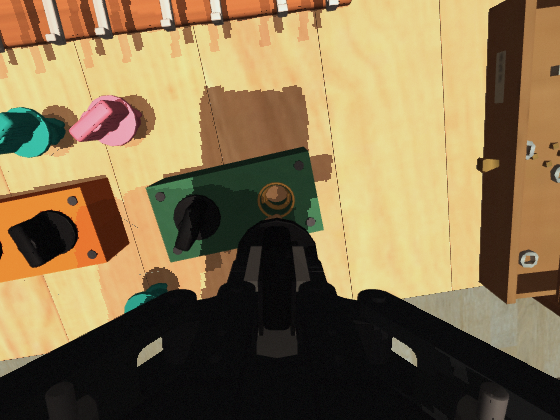

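The view shows the third screw home at (196,218) and the held screw above nut 1 at (277,198), nothing disturbed. Inserting now.

drive_tool(
  rows=[
    [[-0.03,0,1.4,0,-1],[-0.03,0,2.8,0,-1],[-0.03,0,3.1,0,-1],[-0.03,0,3.3,0,-1],[-0.03,0,3.45,0,-1],[-0.03,0,3.6,0,-1],[-0.03,0,3.8,0,-1],[-0.03,0,3.96,0,-1],[-0.03,0,3.96,0,-1]],
  ],
)

```text
clock: 52.8
tool_pos: [0.4536, 0.0014, 0.0981]
orientation: [179.8, -0.0, -10.2]
contact_force: [-0.5, 0.6, -1.2]
gripper_width: 0.0103
gripper_force: 97.9
```

drive_tool(
  rows=[
    [[0,-0.01,0.05,1,-1],[0,-0.01,0.09,2,-1],[0,-0.02,0.14,3,-1],[0.01,-0.03,0.18,4,-1],[0.01,-0.03,0.23,5,-1],[0.02,-0.03,0.27,6,-1],[0.02,-0.03,0.27,6,-1]],
  ],
)

```text
clock: 53.68
tool_pos: [0.4545, 0.0019, 0.0917]
orientation: [179.9, -0.2, -70.0]
contact_force: [0.7, 0.4, -1.9]
gripper_width: 0.0107
gripper_force: 97.9
```

```bash
python3 - <<'E'
from h import *
st()
E
```

```text
t 53.67 pos [454.5   1.9  91.7] ori [179.9  -0.2 -70. ] q6 [ -10. -120.] F [ 0.7  0.4 -1.9] Mz [ 0.01  0.   -0.02] w 10.7 97.9
```

drive_tool(
  rows=[
    [[0,-0.01,0.05,1,-1],[0,-0.01,0.09,2,-1],[0,-0.02,0.14,3,-1],[0.01,-0.03,0.18,4,-1],[0.01,-0.03,0.23,5,-1],[0.02,-0.03,0.27,6,-1],[0.02,-0.04,0.32,7,-1],[0.03,-0.04,0.36,8,-1],[0.04,-0.04,0.41,9,-1],[0.04,-0.04,0.41,9,-1]],
  ],
)

```text
clock: 54.92
tool_pos: [0.4555, 0.0016, 0.0813]
orientation: [-179.8, -0.1, -159.9]
contact_force: [-0.4, 0.9, -0.7]
gripper_width: 0.0103
gripper_force: 97.8
```

drive_tool(
  rows=[
    [[0,-0.01,0.05,1,-1],[0,-0.01,0.1,2,-1],[0,-0.02,0.14,3,-1],[0.01,-0.03,0.18,4,-1],[0.01,-0.03,0.23,5,-1],[0.02,-0.03,0.27,6,-1],[0.02,-0.03,0.28,6,-1],[0.02,-0.03,0.28,6,-1]],
  ],
)

```text
clock: 55.92
tool_pos: [0.4558, 0.0011, 0.0753]
orientation: [-179.9, 0.1, 140.2]
contact_force: [-1.3, 4.0, 7.6]
gripper_width: 0.0104
gripper_force: 99.2
```

```bash
python3 - <<'E'
from h import *
st()
E
```

```text
t 55.92 pos [455.8   1.1  75.3] ori [-1.799e+02  1.000e-01  1.402e+02] q6 [-10.  30.] F [-1.3  4.   7.6] Mz [ 0.85  0.6  -0.11] w 10.4 99.2
```

Home. I'll release, rise, and check all four from above.

drive_tool(
  rows=[
    [[0,0,0.03,0,-1],[0,0,0.03,0,0],[0,0,0.02,0,0],[0,0,0,0,0],[0,0,-1.5,0,0],[0,0,-3.5,0,0],[0,0,-6,0,0],[0,0,-8,0,0],[0,0,-8,0,0],[0,0,-8,0,0]],
  ],
)

```text
clock: 57.18
tool_pos: [0.4554, 0.0013, 0.2737]
orientation: [-179.8, 0.1, 139.9]
contact_force: [-0.4, -0.2, -0.4]
gripper_width: 0.0428
gripper_force: 0.0
```

```bash
python3 - <<'E'
from h import *
st(); p,W=cloud("wrist"); cv2.imwrite("pics/w9.png",p); b=blocks(p,W)
home(W,.4555,.002); home(W,.452,.072); home(W,.46,.1975); home(W,.4587,.2675)
for c in [(.4555,.002),(.452,.072),(.46,.1975),(.4587,.2675)]:
    m=(np.hypot(W[...,0]-c[0],W[...,1]-c[1])<.03)&(W[...,2]>.078)&(W[...,2]<.1); q=W[m]
    if len(q)>20: print("wing",(np.array(cv2.minAreaRect((q[:,:2]*1000).astype(np.float32))[0])).round(1),len(q))
E
```

```text
t 57.17 pos [455.4   1.3 273.7] ori [-1.798e+02  1.000e-01  1.399e+02] q6 [-10.  30.] F [-0.4 -0.2 -0.4] Mz [0.01 0.01 0.04] w 42.8 0.0
orange centre [458.9 232.2] size 70 141 yaw 1.0 ztop 0.0484 nuts [459.6 197.2] [458.3 267.2]
green centre [453.3  37.7] size 70 139 yaw 2.6 ztop 0.0484 nuts [454.9   2.8] [451.7  72.7]
flange top mode 53.5 296 wing top mode 85.5 171
flange top mode 53.5 258 wing top mode 85.5 188
flange top mode 53.5 199 wing top mode 84.5 220
flange top mode 53.5 212 wing top mode 84.5 48
wing [456.    1.6] 468
wing [452.7  71.3] 535
wing [460.8 196.7] 733
wing [469.3 264.4] 226
```

View pics/w9.png

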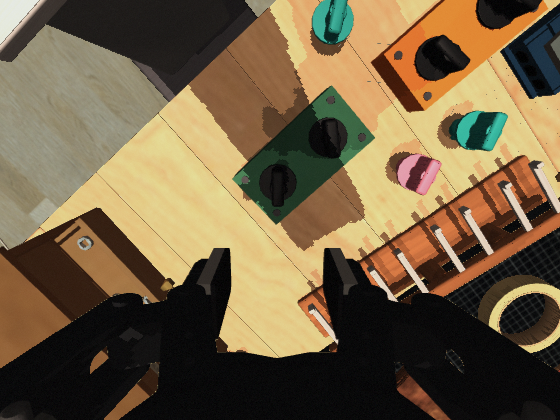

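All four are seated flat: green at (277,183) and (328,138), orange at (442,58) and (507,5), the last cut by the image edge. The rack is empty and the look-alikes are still standing. Handing in.

```bash
python3 -c "
from plant import arm
print(arm.finish_job())"
```

```text
the job is handed in; nothing more can be done
None
```

All four screws are fully home, two right-hand in the green block and two left-hand in the orange, and the job was handed in at about 57 s; the hand-in returned no verdict.

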